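# Close up the loaded movement test box

## Robot

A 6-joint arm with a two-finger parallel gripper is mounted at the origin on the work surface. World frame = base frame: x ahead of the robot, y to its left, z up, the work surface at z = 0. Lengths are in m, angles in rad, forces in N, time in s.
With the tool pointing down it reaches from about 0.3 to 0.75 m from the base axis. Payload 8.5 kg.
Tool frame: the origin (TCP) lies between the finger pads; the fingertips stand 8 mm ahead of it and the grasp point (between the pads) lies 11 mm behind it; z points along the fingers, y is the line along which they close (so a half turn about z gives the same grasp; the last joint's range is limited). The gripper opens to 88 mm and grips with 3 to 60 N. Pads are 18 mm wide; open, the fingers measure 123 mm over their backs; the gripper's body (75 mm by 187 mm) begins 45 mm behind the grasp point.
Start: joints at [0.888, 0.381, 1.297, -0, 1.464, -0.215], TCP at [0.248, 0.491, 0.247] pointing down, gripper open.
Joint ranges: [-3.11, 3.11], [-0.89, 2.33], [0.22, 2.48], [-1.42, 4.56], [0.17, 2.85], [-2.88, 2.88]. Speed limits (rad/s): [2.39, 2.39, 3.14, 3.14, 3.14, 3.14].

## Interface

Orientations are given as a rotation vector (axis times angle).
In Python, from station import env, jaws, capture, camera_info, order, finder, current_clock, current_qpos, current_dq, current_joint_torque, current_tool_pos, current_tool_rot, current_wrist_force, current_ft_torque, current_finger_gap, current_grasp_force gives the robot as it stands. The module is installed in compiled form; this text tells all that it offers. Calls block until the motion is done:
- env.move_pose(position, orientation): joint-space move of the TCP to a pose.
- env.move_l(position, max_speed=0.15, rot=None): straight line of the TCP; rot=None keeps the orientation; max_speed is the mean speed in m/s.
- env.move_joints(angles): joint-space move.
- jaws.gripper_to(opening, squeeze=None): opening from 0.0 (shut) to 1.0 (fully open); squeeze is the grip in N (None keeps the last); returns when the fingers have stopped.
- env.wait(seconds).
- env.ik(position, orientation): joint angles nearest the present ones, or None.
- capture(name): name is "scene" or "top" or "wrist"; returns the picture (420x560x3 uint8, red, green, blue); there is no depth.
- camera_info(name): a dict with "fovy" (degrees; the focal length in pixels is half the picture's height over the tangent of half this angle, whatever the lens; pixels are square), "cx", "cy" (the principal point, pixels), "cam_to_world" (4x4, takes a point from camera to world coordinates); the wrist camera has in their place "mount" (4x4, takes a point from camera to tool coordinates, whose origin is the TCP and whose axes are the flange's). Camera axes: x right, y down, z forward; pixel columns grow to the right and rows downward; lengths in m; the calibration is good to about 2 mm. The wrist camera is an equidistant fisheye: a pixel r from the principal point sees the ray r / f radians off the axis. A picture is of the moment at which its call begins: read the wrist's pose just before it. camera_info takes no time and is no camera call.
A pose or a line that the arm cannot do raises env.IKError and nothing moves.
- order.finish_job(): hands the job in; it is judged then, once.
Trained networks look in the newest picture that a camera, given by its name, has taken for a name from the list of things; names that differ only in an ending like _2 or _b are one class to them, and where a whole thing is asked for, a point or a joint stands for the part that bears it (a point fixed in the world has none). Each returns a list of dicts, best first, with "p" (0 to 1); they miss things now and then, are a little off and sometimes report something else, mostly with a low value. They report only what shows in the picture. A call takes as long as a camera call.
- finder.spot_in(camera, query): "extent" ([left, top, width, height] in pixels, round what is visible of it).
Readings, each from a call of its own:
- current_clock(): time.
- current_qpos(): joint angles.
- current_dq(): joint speeds.
- current_joint_torque(): joint torques, N m.
- current_tool_pos(): TCP position.
- current_tool_rot(): TCP orientation.
- current_wrist_force(): force on the tool from outside, world axes, zero at the start.
- current_ft_torque(): the same for the moment, N m.
- current_finger_gap(): opening from 0.0 (shut) to 1.0 (fully open).
- current_grasp_force(): force on a finger pad.
Only numpy, scipy, OpenCV 4.12 (cv2) and the standard library are available. Lean on these libraries where they do the work, as an engineer would, in place of code of your own. Each camera call takes 0.05 s, during which the arm holds its last target. There are 200 camera calls.

## Task

The movement is loaded: close up the tub of the test fixture. Take the aluminium cover from the sloping stand, hook its tongue under the keeper lip at the near end of the tub (feel for it: the tub may be locked anywhere along its rails) and push it in against the spring there, lower it gently (do not drop it, and do not force it: 20 N is plenty, over 50 N spoils the fixture) until it lies flat on the rim, then swing the clamp arm over centre and fully down onto the cover. Leave the other things on the bench alone.

Things in the scene. Friction and masses are not known exactly. Their poses are not given: they have to be found in the camera images.
- box: Test fixture bolted to the bench at the left or right place, yaw up to 0.22 rad: base plate with rails, clamp, lamp, and on the rails a grey tub with a clock movement in it. Origin on the bench; x from near (keeper) end to the far (clamp) end, z up; 'of the box' means these axes. THE TUB IS LOCKED ANYWHERE FROM -8 TO +8 mm ALONG X, and no reading gives how far (call it s): feel or see it.
- rail_mid (a point): Point of the box at x 0, y 0, z 55 mm: middle of the tub's rim if s were 0; fixed to the base, not to the tub. Tub 150 (x) x 120 (y) mm, rim at z 55; opening x s-67..s+67, y -52..52 mm; nothing inside above z 38. The tub is firmly locked and will not slide under 25 N.
- keeper_mid (a point): Where the keeper lip's lower inner edge would be if s were 0 (x -77, y 0, z 68 of the box); it is fixed to the tub's near end. Lip x s-109..s-77, y -45..45, z 68..75; under it a ledge at z 55: a slot 13 mm high. In the slot a sprung bar (y -35..35, z 56..66) has its face at x s-80; pushed towards -x it yields 8 mm (4 N to start, 8 N at the end).
- lamp (a point): Middle of a white lamp tube, 32 mm thick, 190 mm long along y, at x 165, y 0, z 260 mm of the box, on thin posts at x 165, y +-85 mm. It hangs over the opened clamp: an upright gripper has no room at the knob; one tilted 25 to 45 degrees (fingers pointing down and along the box's +x, hand leaning back towards the keeper end) has.
- cover: Loose aluminium cover, 0.24 to 0.4 kg. Origin: middle of its plate's underside; plate x -66..75, y -58..58, 5 mm thick. Skirt under it 10 mm deep, x -63..63, y -49..49, fits the box opening with 3 to 4 mm play each way. Starts on the stand tilted 25 degrees, low end (tongue, -x) to the robot. Closed: axes as the box's, origin at x s to s+4, y -3 to 3, z 55 of the box.
- cover_rib (a point): Grip point in the black rib on the cover, at x -34, y 0, z 28 mm of the cover. The rib is 36 (x) x 16 (y) x 36 (z) mm, from z 5 to z 41 mm, centred on this point in x and y; pinch it across y. Axes as the cover's.
- cover_tongue (a point): Middle of the tongue tip's lower edge: x -88, y 0, z 0 mm of the cover; tongue 64 mm wide, 5 mm thick, x -88..-66. It goes under the lip with the cover's far end raised. The skirt only drops in when the tip is pushed past x s-84 of the box against the sprung bar while lowering (at most s-88); at 25 degrees it enters 7 to 14 mm under the lip, further as it comes down.
- stand: Plywood stand fixed to the bench, 160 x 132 mm, at whichever place the box is not. Origin on the bench under its middle. Its top slopes up 25 degrees along its +x (low end towards the robot), 65 mm high at the middle; a 7 mm ledge at the low end holds the cover's skirt.
- clamp_pivot (a point): Axis of the clamp arm: x 108, y 0, z 86 mm of the box (it does not move with s), in a bracket x 95..121, y -15..15 mm. The arm (14 mm wide) swings in the box's x-z plane. Thrown open, arm and foot stay beyond x 97 mm of the box: keep the raised far edge of the cover short of that. Axes as the box's.
- clamp_knob (a point): Middle of the black knob at the end of the clamp arm: a cylinder 22 mm across, 24 mm wide along the box's y, 75 mm from the pivot. Its two flat ends can be pinched; it then turns between the fingers. At joint value q it is at x = 108 - 75 cos(1.95 - q), z = 86 + 75 sin(1.95 - q) mm of the box.
- clamp (a joint): Clamp arm angle (rad): 0 = thrown open past upright, as at the start; 1.95 = level, its rubber foot (48 mm from the pivot) pressing on the closed cover. A spring holds it open: moving it takes about 12 N at the knob at first, falling to nothing at the centre, 1.5 rad, past which the spring pulls it down.
- holder: Bystander: movement holder, a grey metal disc 96 mm across and 50 mm tall on short legs. To be left alone.
- driver: Bystander: screwdriver lying flat, 150 mm long. To be left alone.
- oil: Bystander: small closed jar, 40 mm across, 60 mm tall. To be left alone.
- loupe: Bystander: black eye loupe, 44 mm across, 40 mm tall, standing. To be left alone.
- tray: Bystander: black divided parts tray 160 x 100 x 30 mm. To be left alone.
- brush: Bystander: flat brush lying down, 160 mm long. To be left alone.
- cup: Bystander: white cup, 70 mm across, 60 mm tall. To be left alone.

How it is judged:
On the way, in this order (a step that is already met when the one before it is completed fails the run):
1. the cover lies flat on the rim with its tongue under the keeper lip, the clamp still open (angle between the z axis of cover and the z axis of box, either way round below 0.035 rad and angle between the x axis of cover and the x axis of box, either way round below 0.1 rad and x of cover in the frame of box between -0.016 and 0.016 m and y of cover in the frame of box between -0.007 and 0.007 m and z of cover in the frame of box between 0.051 and 0.058 m and z of cover_tongue in the frame of box below 0.059 m and x of cover_tongue in the frame of box below -0.07 m and value of joint clamp below 1.3 rad), for 0.2 s.
2. the clamp arm is down on the cover (angle between the z axis of cover and the z axis of box, either way round below 0.035 rad and angle between the x axis of cover and the x axis of box, either way round below 0.1 rad and x of cover in the frame of box between -0.016 and 0.016 m and y of cover in the frame of box between -0.007 and 0.007 m and z of cover in the frame of box between 0.051 and 0.058 m and z of cover_tongue in the frame of box below 0.059 m and x of cover_tongue in the frame of box below -0.07 m and value of joint clamp above 1.87 rad), for 0.2 s.
At the end, for the whole second after the job is handed in: The cover lies flat on the box (within 2 degrees, origin within 16 mm in x and 7 mm in y of rail_mid and -4 to +3 mm of it in height, turned less than 0.1 rad), tongue in the keeper slot and no more than 4 mm above the ledge, at rest, and the clamp arm is down on it (joint 1.87 to 2.02 rad) (all of step 2 and value of joint clamp below 2.02 rad and linear speed of cover below 0.02 m/s); the robot touches nothing.
It fails at once if the cover is forced while it is put on: before the clamp comes down it presses on the fixture with more than 50 N, all contacts added up (contact force between cover and box above 50 N and value of joint clamp below 1.3 rad).
It fails at once if the cover is dropped or slammed (it turns faster than 5 rad/s) (angular speed of cover above 5 rad/s).
It fails at once if another thing on the bench is pushed more than 30 mm (distance of any of holder, driver, oil, loupe, tray, brush, cup from where it was at the start of the episode above 0.03 m).
It also fails if it takes over 50 s, if anything falls off the work surface, if the arm or the gripper's body presses on something with over 40 N, if the wrist force passes 120 N, or if a joint passes its speed limit or range.

## Working session

There is one attempt and no reset: what is moved stays moved. The work goes in short steps, each a Python script; the robot and the scene stay as the last script left them, time stands still between calls to the robot, and variables do not carry over. Pictures are saved under pics/ and viewed, at most 10 in all, crops included, and the job is handed in when it is done.

```bash
mkdir -p pics; ls
python3 - <<'E'
from station import *
import cv2, numpy as np
for n in ("scene","top","wrist"):
    im=capture(n); cv2.imwrite(f"pics/{n}0.png",im[:,:,::-1])
    print(n,camera_info(n))
    for q in ("box","cover","cover_rib","clamp_knob","lamp","stand","keeper_mid","cover_tongue","clamp_pivot"):
        try:
            r=finder.spot_in(n,q); print(q,[(np.round(d["extent"],0).tolist(),round(d["p"],2)) for d in r[:2]])
        except Exception as e: print(q,e)
print(current_clock(),current_tool_rot())
a=cv2.imread("pics/scene0.png");b=cv2.imread("pics/top0.png")
E
```

```text
pics
scene {'fovy': 48.62972601006874, 'cx': 278.74772164036085, 'cy': 208.47663212199876, 'cam_to_world': array([[ 2.29291652e-01,  5.30010377e-01, -8.16403294e-01,
         1.48265323e+00],
       [ 9.73357758e-01, -1.24752074e-01,  1.92383979e-01,
        -2.18965252e-01],
       [ 1.17501481e-04, -8.38764520e-01, -5.44494322e-01,
         8.18415794e-01],
       [ 0.00000000e+00,  0.00000000e+00,  0.00000000e+00,
         1.00000000e+00]])}
box [([300.0, 203.0, 95.0, 100.0], 0.62)]
cover []
cover_rib [([183.0, 237.0, 53.0, 34.0], 0.83), ([300.0, 202.0, 101.0, 101.0], 0.48)]
clamp_knob [([342.0, 234.0, 12.0, 26.0], 0.78), ([392.0, 206.0, 29.0, 27.0], 0.22)]
lamp [([303.0, 200.0, 96.0, 103.0], 0.78)]
stand [([185.0, 246.0, 59.0, 62.0], 0.95)]
keeper_mid [([300.0, 198.0, 98.0, 105.0], 0.63)]
cover_tongue [([183.0, 243.0, 51.0, 30.0], 0.68), ([127.0, 210.0, 26.0, 34.0], 0.45)]
clamp_pivot [([296.0, 203.0, 105.0, 101.0], 0.91)]
top {'fovy': 43.12464065386732, 'cx': 273.03254216245546, 'cy': 208.4570082864628, 'cam_to_world': array([[-0.01750492, -0.99452726,  0.10300056,  0.36099869],
[... 771 characters left out ...]
690485, 'cx': 281.45538539491974, 'cy': 213.8130437076535, 'mount': array([[-8.81014040e-04, -9.59020479e-01, -2.83335392e-01,
         7.37529635e-02],
       [ 9.99999548e-01, -7.43545918e-04, -5.92717621e-04,
         3.26511516e-04],
       [ 3.57755462e-04, -2.83335786e-01,  9.59020701e-01,
        -1.37005325e-01],
       [ 0.00000000e+00,  0.00000000e+00,  0.00000000e+00,
         1.00000000e+00]])}
box [([144.0, 347.0, 68.0, 30.0], 0.79)]
cover []
cover_rib []
clamp_knob []
lamp [([142.0, 347.0, 72.0, 34.0], 0.91)]
stand []
keeper_mid [([146.0, 347.0, 66.0, 30.0], 0.91)]
cover_tongue []
clamp_pivot [([145.0, 344.0, 69.0, 33.0], 0.7)]
1.5 [7.28148687e-01 3.05601901e+00 2.82616267e-05]
```

Run:
```python
import cv2, numpy as np
t=cv2.imread("pics/top0.png"); s=cv2.imread("pics/scene0.png")
a=cv2.resize(t[100:260,170:390],(792,576),interpolation=cv2.INTER_CUBIC)  # 3.6x
cv2.imwrite("pics/topc.png",a)
b=cv2.resize(s[190:330,170:420],(800,448),interpolation=cv2.INTER_CUBIC)  # 3.2x
cv2.imwrite("pics/scenec.png",b)
```

```text
(no output)
```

View pics/topc.png

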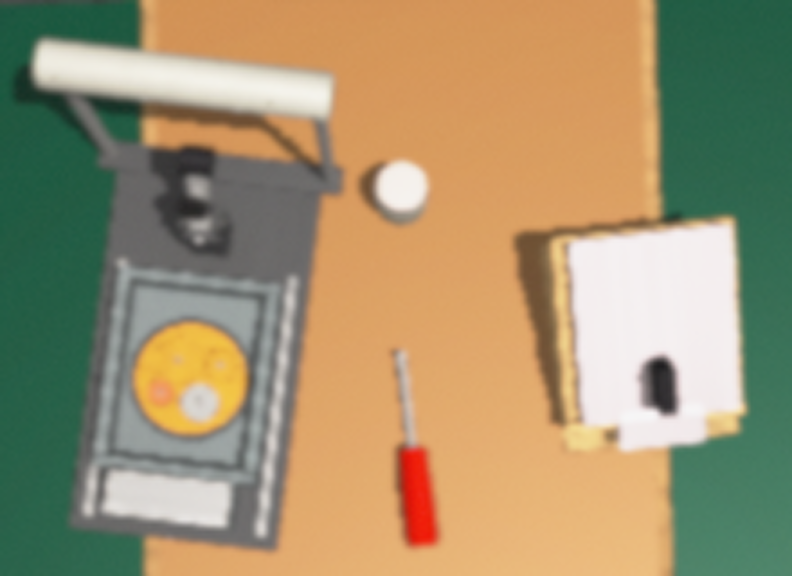

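View pics/scenec.png

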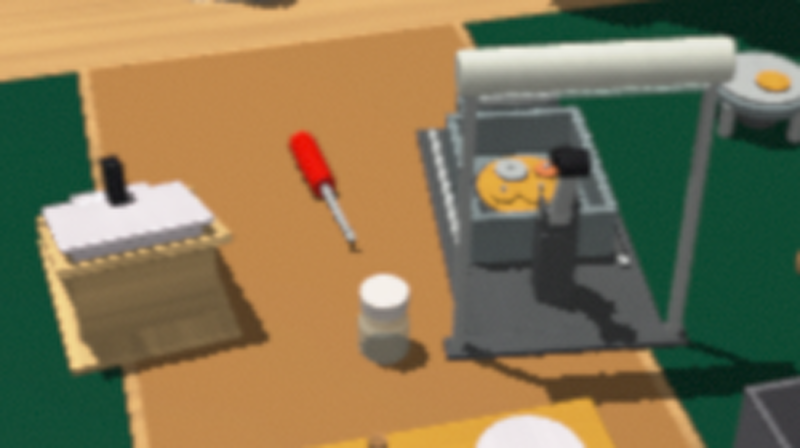

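```bash
cat > lib.py <<'E'
import numpy as np, cv2
from station import *
from scipy.spatial.transform import Rotation as R
from scipy.optimize import least_squares
def pose():
    T=np.eye(4); T[:3,3]=current_tool_pos(); T[:3,:3]=R.from_rotvec(current_tool_rot()).as_matrix(); return T
def project(name,P,T=None):
    """world points (n,3) -> pixels; T = tool pose for the wrist camera"""
    c=camera_info(name); M=(T@c["mount"]) if name=="wrist" else c["cam_to_world"]
    p=(np.atleast_2d(P)-M[:3,3])@M[:3,:3]; f=210/np.tan(np.radians(c["fovy"]/2))
    if name=="wrist":
        h=np.hypot(p[:,0],p[:,1]); k=np.arctan2(h,p[:,2])/np.maximum(h,1e-9)
    else: k=1/p[:,2]
    return np.c_[c["cx"]+f*k*p[:,0],c["cy"]+f*k*p[:,1]]
def frame(x,y,yaw,z=0,pitch=0):
    T=np.eye(4); T[:3,3]=x,y,z; T[:3,:3]=R.from_euler("ZY",[yaw,-pitch]).as_matrix(); return T
def tr(T,P): return np.atleast_2d(P)@T[:3,:3].T+T[:3,3]
def down(yaw,tilt=0):
    """tool z down, tool x... fingers closing (tool y) along direction yaw+90deg; tilt>0: fingers point down and along +x(yaw)"""
    z=np.array([np.sin(tilt),0,-np.cos(tilt)]); y=np.array([0,-1.,0]); x=np.cross(y,z)
    return R.from_euler("z",yaw)*R.from_matrix(np.c_[x,y,z])
E
python3 - <<'E'
from lib import *
c=lambda l:np.array(l,float)/3.6+[170,100]
# box: points [x+s?,..]
B=np.array([[75,60,55,1],[75,-60,55,1],[-75,-60,55,1],[-109,45,75,1],[-109,-45,75,1],[-77,45,75,1],[165,0,260,0],[135.8,0,155.7,0]])
px=c([[123,265],[285,285],[250,482],[102,514],[228,528],[107,472],[182,78],[197,160]])
def f(v):
    P=B[:,:3]*1e-3; P=P+np.c_[B[:,3]*v[3],0*P[:,:2]]
    return (project("top",tr(frame(*v[:3]),P))-px).ravel()
r=least_squares(f,[.5,.15,-.1,0],x_scale=[.1,.1,.1,.01]); print("box",r.x.round(4),r.fun.round(1).reshape(-1,2).tolist())
C=np.array([[75,58,5],[75,-58,5],[-66,58,5],[-66,-58,5],[-88,32,5],[-88,-32,5],[-34,0,41]])*1e-3
pc=c([[567,237],[735,217],[580,430],[742,412],[620,447],[703,440],[658,365]])
S=np.array([[75,58,5],[75,-58,5],[-34,0,41]])*1e-3
ps=np.array([[212,255],[130,275],[112,162]])[[1,0,2]]
ps=np.array([[65,247],[212,214],[112,160]],float)/3.2+[170,190]
def g(v):
    T=frame(v[0],v[1],v[2],v[3],np.radians(25)); return np.r_[(project("top",tr(T,C))-pc).ravel(),.5*(project("scene",tr(T,S))-ps).ravel()]
r=least_squares(g,[.5,-.15,.1,.08]); print("cover",r.x.round(4),r.fun.round(1).reshape(-1,2).tolist())
E
```

```text
box [ 0.5251  0.1627 -0.1364 -0.0044] [[-0.9, 0.3], [-1.5, -0.1], [1.2, 0.8], [0.2, -0.3], [-0.6, -0.1], [0.5, -0.8], [1.0, 0.3], [-0.1, -0.1]]
cover [ 0.5479 -0.1796  0.0944  0.0729] [[0.1, 0.2], [-1.8, 0.6], [0.3, -2.3], [-1.3, -2.2], [-0.5, -0.4], [0.2, -1.2], [2.1, 6.4], [23.5, -4.8], [-23.5, 5.4], [-0.1, -0.1]]
```

Run:
```python
from lib import *
c=lambda l:np.array(l,float)/3.6+[170,100]
C=np.array([[75,58,5],[75,-58,5],[-66,58,5],[-66,-58,5],[-88,32,5],[-88,-32,5]])*1e-3
pc=c([[567,237],[735,217],[580,430],[742,412],[620,447],[703,440]])
S=np.array([[75,58,5],[75,-58,5],[-34,0,41]])*1e-3
ps=np.array([[212,214],[65,247],[112,160]],float)/3.2+[170,190]
def g(v):
    T=frame(v[0],v[1],v[2],v[3],np.radians(25)); return np.r_[(project("top",tr(T,C))-pc).ravel(),(project("scene",tr(T,S))-ps).ravel()]
r=least_squares(g,[.5,-.15,.1,.08]); print("cover",r.x.round(4),r.fun.round(1).reshape(-1,2).tolist())
Tc=frame(r.x[0],r.x[1],r.x[2],r.x[3],np.radians(25))
# wrist looks: camera sits along tool +x 74mm; look at box then cover
Tb=frame(.525,.163,-.136)
for k,(T,off,z) in {"wb":(Tb,[-.09,0],.33),"wc":(Tc,[-.08,0],.33)}.items():
    yaw=-.136 if k=="wb" else r.x[2]
    p=tr(T,[off[0],off[1],0])[0]; p[2]=z
    for flip in (0,np.pi):
        q=env.ik(p,(down(yaw)*R.from_euler("z",flip)).as_rotvec()); print(k,flip,None if q is None else np.round(q,2), (down(yaw)*R.from_euler("z",flip)).as_matrix()[:,0].round(2))
```

```text
cover [ 0.5458 -0.1801  0.0929  0.0729] [[0.4, 0.9], [-1.5, 1.5], [0.5, -1.5], [-1.1, -1.3], [-0.3, 0.4], [0.4, -0.3], [0.6, 0.3], [-1.5, -0.1], [-0.5, -0.7]]
wb 0 [ 0.13  0.19  1.34 -0.    1.62  1.84] [ 0.99 -0.14  0.  ]
wb 3.141592653589793 [ 0.13  0.19  1.34 -0.    1.62 -1.31] [-0.99  0.14  0.  ]
wc 0 [-0.61  0.26  1.24  0.    1.64  0.87] [1.   0.09 0.  ]
wc 3.141592653589793 [-0.61  0.26  1.24  0.    1.64 -2.27] [-1.   -0.09  0.  ]
```

Run:
```python
from lib import *
import json
Tb=frame(.525,.163,-.136)
Tc=frame(.5458,-.1801,.0929,.0729,np.radians(25))
jobs=[("wb",tr(Tb,[-.02,0,.24])[0],-.136),("wc",tr(frame(.5458,-.1801,.0929),[.0,0,.26])[0],.0929)]
out={}
for k,p,yaw in jobs:
    env.move_pose(p,down(yaw).as_rotvec()); env.wait(.2)
    T=pose(); im=capture("wrist"); out[k]=T.tolist()
    for q in (("box","clamp_knob","keeper_mid") if k=="wb" else ("cover","cover_rib","cover_tongue")):
        print(k,q,[(np.round(d["extent"],0).tolist(),round(d["p"],2)) for d in finder.spot_in("wrist",q)[:2]])
    cv2.imwrite(f"pics/{k}.png",im[:,:,::-1])
    cv2.imwrite(f"pics/{k}v.png",cv2.resize(im[:,:,::-1],(800,600),interpolation=cv2.INTER_CUBIC))
json.dump(out,open("poses.json","w")); print(current_clock(),current_wrist_force())
```

```text
wb box [([180.0, 2.0, 210.0, 280.0], 0.78)]
wb clamp_knob [([265.0, 0.0, 40.0, 69.0], 0.91), ([389.0, 16.0, 46.0, 39.0], 0.68)]
wb keeper_mid [([180.0, 0.0, 211.0, 280.0], 0.81)]
wc cover [([218.0, 130.0, 134.0, 128.0], 0.76)]
wc cover_rib [([224.0, 126.0, 126.0, 131.0], 0.61)]
wc cover_tongue [([221.0, 130.0, 128.0, 126.0], 0.93), ([438.0, 128.0, 82.0, 125.0], 0.58)]
5.375 [ 1.02406451 -0.48925799  0.04982467]
```

View pics/wbv.png

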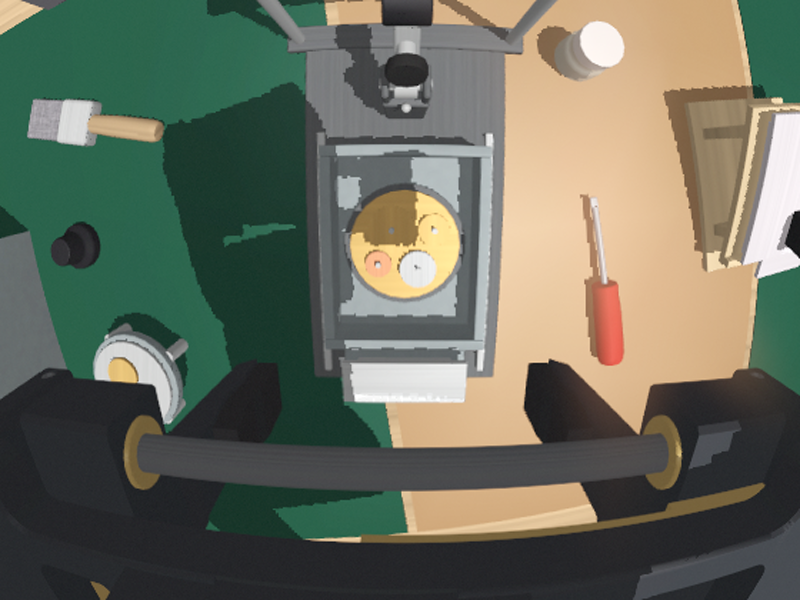

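View pics/wcv.png

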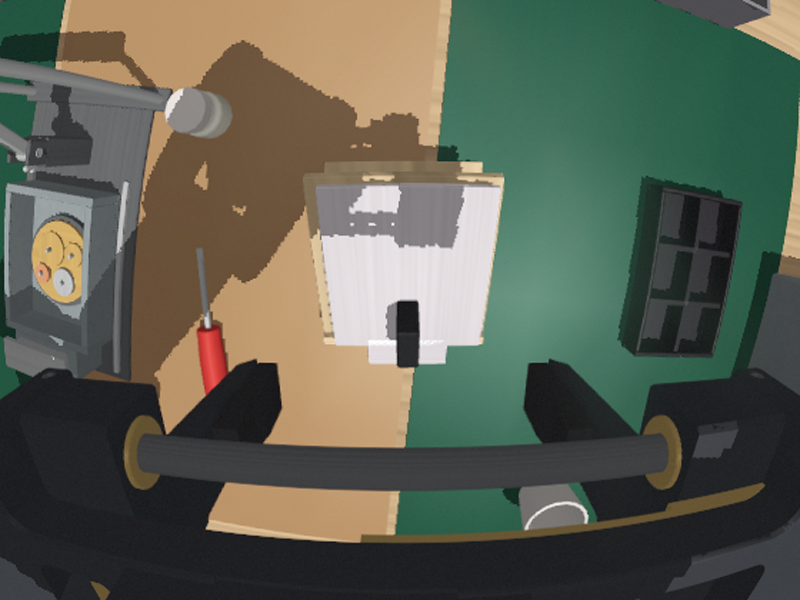

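```bash
cat > fit.py <<'E'
from lib import *
import json
P=json.load(open("poses.json")); Twb,Twc=np.array(P["wb"]),np.array(P["wc"])
v=lambda l:(np.array(l,float)+.5)*.7-.5
B=np.array([[-109,45,75,1],[-109,-45,75,1],[-77,-45,75,1],[-77,45,75,1],[135.8,0,155.7,0],[75,60,55,1],[75,-60,55,1]])
pb=v([[343,401],[466,402],[466,364],[348,362],[407,70],[322,146],[492,148]])
Bt=np.array([[75,60,55,1],[75,-60,55,1],[-109,45,75,1],[-109,-45,75,1],[-77,45,75,1],[165,0,260,0],[135.8,0,155.7,0]])
pt=np.array([[123,265],[285,285],[102,514],[228,528],[107,472],[182,78],[197,160]])/3.6+[170,100]
mk=lambda X,u:X[:,:3]*1e-3+np.c_[X[:,3]*u[3],0*X[:,:2]]
def f(u): return np.r_[(project("wrist",tr(frame(*u[:3]),mk(B,u)),Twb)-pb).ravel(),.7*(project("top",tr(frame(*u[:3]),mk(Bt,u)))-pt).ravel()]
rb=least_squares(f,[.525,.163,-.136,0],x_scale=[.1,.1,.1,.01],loss="soft_l1")
C=np.array([[75,58,5],[75,-58,5],[-66,58,5],[-66,-58,5],[-88,32,5],[-88,-32,5],[-52,8,41],[-52,-8,41],[-16,8,5],[-16,-8,5]])*1e-3
pc=v([[317,186],[499,186],[328,345],[483,343],[369,362],[446,363],[398,366],[418,366],[398,301],[417,301]])
S=np.array([[75,58,5],[75,-58,5],[-34,0,41]])*1e-3
ps=np.array([[212,214],[65,247],[112,160]],float)/3.2+[170,190]
cT=lambda u:frame(u[0],u[1],u[2],u[3],np.radians(25))
def g(u): return np.r_[(project("wrist",tr(cT(u),C),Twc)-pc).ravel(),(project("scene",tr(cT(u),S))-ps).ravel()]
rc=least_squares(g,[.5458,-.18,.093,.073],loss="soft_l1")
if __name__=="__main__":
    for r in (rb,rc): print(r.x.round(4),r.fun.round(1).reshape(-1,2).tolist())
    def panel(fn,T,lines,x0,y0,w,h):
        im=cv2.imread(fn)[y0:y0+h,x0:x0+w]; k=4; im=cv2.resize(im,None,fx=k,fy=k,interpolation=cv2.INTER_CUBIC)
        for L in lines:
            q=(project("wrist",L,T)-[x0,y0]+.5)*k-.5; cv2.polylines(im,[np.int32(q*16)],True,(0,0,255),1,cv2.LINE_AA,4)
        return im
    s=rb.x[3]; Tb=frame(*rb.x[:3]); rect=lambda a,b,c,d,z:np.array([[a,c,z],[b,c,z],[b,d,z],[a,d,z]])*1e-3
    sh=np.array([s,0,0])
    lb=[tr(Tb,rect(-75,75,-60,60,55)+sh),tr(Tb,rect(-67,67,-52,52,55)+sh),tr(Tb,rect(-109,-77,-45,45,75)+sh),tr(Tb,rect(125,147,-12,12,156))]
    Tc=cT(rc.x); lc=[tr(Tc,rect(-66,75,-58,58,5)),tr(Tc,rect(-88,-66,-32,32,5)),tr(Tc,rect(-52,-16,-8,8,41))]
    a=panel("pics/wb.png",Twb,lb,205,20,160,145); b=panel("pics/wb.png",Twb,lb,205,165,160,125); 
    c=panel("pics/wc.png",Twc,lc,205,110,160,160)
    full=np.vstack([a,b]); full=cv2.resize(full,(356,600),interpolation=cv2.INTER_AREA); c=cv2.resize(c,(440,440),interpolation=cv2.INTER_AREA)
    o=np.zeros((600,800,3),np.uint8); o[:,:356]=full; o[:440,360:]=c; cv2.imwrite("pics/ov1.png",o)
E
python3 fit.py
```

```text
[ 0.4916  0.1666 -0.1407  0.0304] [[0.4, 1.3], [-0.5, 0.9], [1.3, -0.1], [-4.5, 1.0], [0.7, -0.5], [-2.3, -0.6], [0.8, -1.1], [-0.3, -0.2], [-0.7, -0.3], [0.3, -0.5], [-0.3, -0.3], [0.5, -0.9], [-0.2, 10.2], [-0.9, 9.2]]
[ 0.545  -0.1822  0.1007  0.0717] [[-2.0, 0.8], [0.8, 0.1], [5.4, -0.2], [-3.0, 0.4], [0.1, 0.5], [-0.5, -0.6], [-0.8, 0.6], [0.6, 0.5], [-1.1, -2.6], [0.9, -2.7], [-0.1, 0.4], [-2.1, 0.3], [-1.5, -0.3]]
```

View pics/ov1.png

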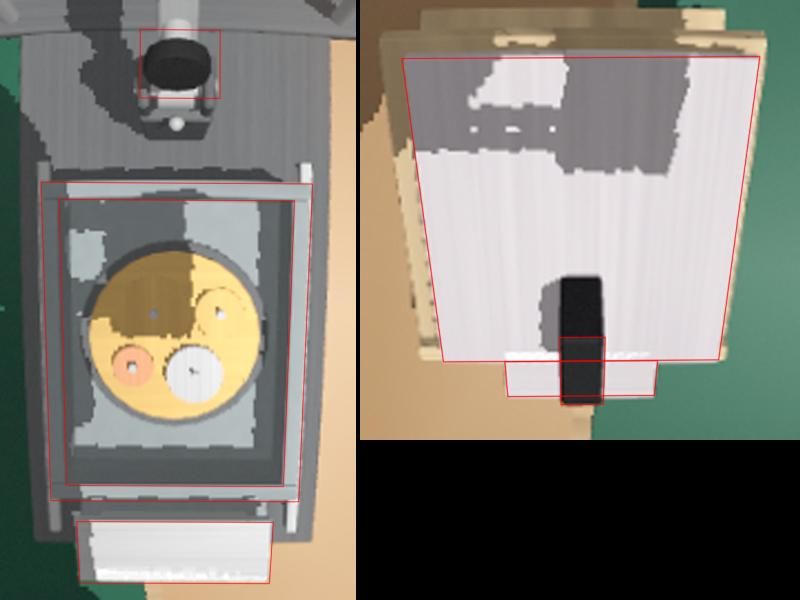

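```bash
sed -i 's/,\[135.8,0,155.7,0\],\[75,60,55,1\],\[75,-60,55,1\]\])$/,[75,60,55,1],[75,-60,55,1]])/; s/\[407,70\],//' fit.py; python3 fit.py
python3 - <<'E'
from fit import *
s=rb.x[3]; Tb=frame(*rb.x[:3])
print("tub centre world",tr(Tb,[s,0,.055]), "knob wrist view px",project("wrist",tr(Tb,np.array([[135.8,0,155.7]])*1e-3),Twb)/.7)
print("scene lamp px",project("scene",tr(Tb,np.array([[165,95,260],[165,-95,260],[135.8,0,155.7]])*1e-3))-[170,190])
print(((project("scene",tr(Tb,np.array([[165,95,260],[165,-95,260],[135.8,0,155.7]])*1e-3))-[170,190])*3.2).round())
Tc=cT(rc.x); rib=tr(Tc,[-.034,0,.028])[0]; print("rib",rib)
# grasp: tool tilt for pinching rib; tool z = -cover z (tilted hand leaning back to robot => fingers pointing to +x)
for tl in (0,15,25):
  for flip in (0,np.pi):
    q=env.ik(rib,(down(rc.x[2],np.radians(tl))*R.from_euler("z",flip)).as_rotvec()); print(tl,flip,None if q is None else np.round(q,2))
  # at the box, cover tilted th
    for th in (0,25):
      yaw=rb.x[2]; p=tr(Tb,[s-.034,0,.055+.028])[0]
      q=env.ik(p,(down(yaw,np.radians(tl-25+th))*R.from_euler("z",flip)).as_rotvec()); print("   box",th,None if q is None else np.round(q,2))
  yaw=rb.x[2]
E
```

```text
[ 0.525   0.1617 -0.1423 -0.0033] [[0.5, 1.2], [-0.4, 0.9], [1.4, 0.0], [-4.3, 0.9], [-1.9, -0.7], [1.1, -1.0], [-0.2, -0.2], [-0.6, -0.3], [0.3, -0.6], [-0.3, -0.3], [0.5, -0.9], [1.3, 0.2], [0.5, -0.1]]
[ 0.545  -0.1822  0.1007  0.0717] [[-2.0, 0.8], [0.8, 0.1], [5.4, -0.2], [-3.0, 0.4], [0.1, 0.5], [-0.5, -0.6], [-0.8, 0.6], [0.6, 0.5], [-1.1, -2.6], [0.9, -2.7], [-0.1, 0.4], [-2.1, 0.3], [-1.5, -0.3]]
tub centre world [[0.52172359 0.16212145 0.055     ]] knob wrist view px [[409.07106423   4.23643906]]
scene lamp px [[226.31368642  17.67152544]
 [141.23050138  21.86852493]
 [177.42092991  49.8661919 ]]
[[724.  57.]
 [452.  70.]
 [568. 160.]]
rib [ 0.50257349 -0.18647494  0.0827547 ]
0 0 [-0.58  0.53  1.57  0.    1.04  0.89]
   box 0 [0.06 0.66 1.38 0.08 1.53 1.75]
   box 25 [0.1  0.51 1.63 0.   1.01 1.81]
0 3.141592653589793 [-0.58  0.53  1.57  0.    1.04 -2.25]
   box 0 [ 0.06  0.66  1.38  0.08  1.53 -1.39]
   box 25 [ 0.1   0.51  1.63  0.    1.01 -1.33]
15 0 [-0.66  0.47  1.73  0.26  0.76  0.64]
   box 0 [0.08 0.56 1.52 0.04 1.22 1.78]
   box 25 [ 0.13  0.45  1.79 -0.12  0.66  1.93]
15 3.141592653589793 [-0.66  0.47  1.73  0.26  0.76 -2.51]
   box 0 [ 0.08  0.56  1.52  0.04  1.22 -1.36]
   box 25 [ 0.13  0.45  1.79 -0.12  0.66 -1.21]
25 0 [-0.72  0.46  1.84  0.57  0.62  0.32]
   box 0 [0.1  0.51 1.63 0.   1.01 1.81]
   box 25 [ 0.16  0.43  1.89 -0.32  0.42  2.14]
25 3.141592653589793 [-0.72  0.46  1.84  0.57  0.62 -2.82]
   box 0 [ 0.1   0.51  1.63  0.    1.01 -1.33]
   box 25 [ 0.16  0.43  1.89 -0.32  0.42 -1.  ]
```

```bash
cat > grasp.py <<'E'
from fit import *
Tc=cT(rc.x); rot=down(rc.x[2],np.radians(12)); z=rot.as_matrix()[:,2]
g=tr(Tc,[-.034,0,.031])[0]+.011*z
jaws.gripper_to(1.0)
env.move_pose(g-.09*z,rot.as_rotvec()); env.move_l(g,.12)
print("F",current_wrist_force().round(2)); 
jaws.gripper_to(0.0,squeeze=55)
T=pose(); G=np.linalg.inv(T)@Tc   # cover in tool
np.save("G.npy",G)
print("gap",current_finger_gap(),"grip",current_grasp_force(),"F",current_wrist_force().round(2),"dT",(T[:3,3]-g).round(4))
env.move_l(g+[0,0,.10],.12); env.wait(.2)
T=pose(); im=capture("wrist"); cv2.imwrite("pics/held.png",im[:,:,::-1]); np.save("Theld.npy",T)
print("F",current_wrist_force().round(2),current_ft_torque().round(3),current_finger_gap(),current_clock())
Tc=T@G; rect=lambda a,b,c,d,z:np.array([[a,c,z],[b,c,z],[b,d,z],[a,d,z]])*1e-3
k=800/560; o=cv2.resize(im[:,:,::-1],(800,600),interpolation=cv2.INTER_CUBIC)
for L in (rect(-66,75,-58,58,5),rect(-88,-66,-32,32,5),rect(-52,-16,-8,8,41)):
    q=(project("wrist",tr(Tc,L),T)+.5)*k-.5; cv2.polylines(o,[np.int32(q*16)],True,(0,0,255),1,cv2.LINE_AA,4)
cv2.imwrite("pics/heldv.png",o)
E
python3 grasp.py
```

```text
F [-0.13  1.43  0.09]
gap 0.17943562636235244 grip 54.99754188582301 F [-0.57 -0.5  -0.75] dT [-0.     -0.0001 -0.    ]
F [-0.01  0.31 -4.35] [-0.042  0.535 -0.025] 0.17473647910181866 9.375
```

View pics/heldv.png

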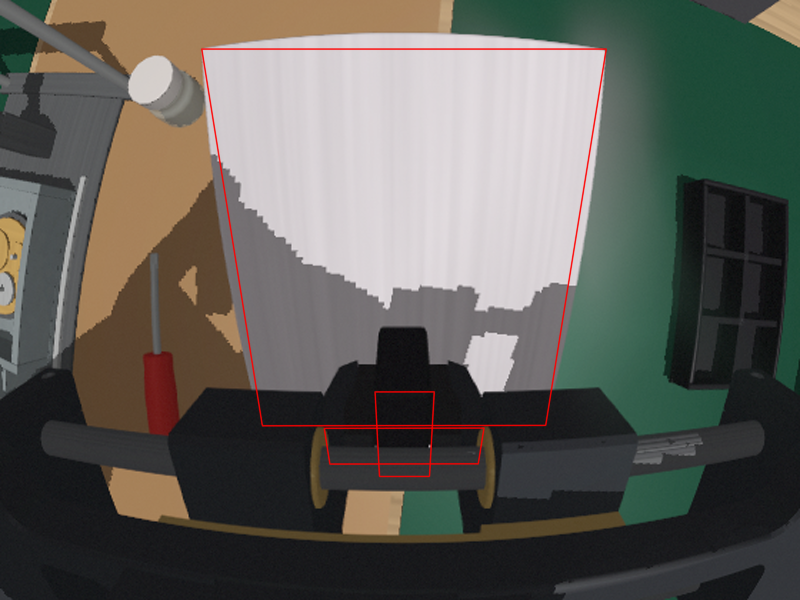

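```bash
cat > ins.py <<'E'
from fit import *
G=np.load("G.npy"); Gi=np.linalg.inv(G); s=rb.x[3]; Tb=frame(*rb.x[:3])
def tool(xt,zt,th,y=0):
    Rc=R.from_euler("y",-th).as_matrix(); C=np.eye(4); C[:3,:3]=Rc; C[:3,3]=np.array([s+xt,y,zt])+Rc@[.088,0,0]
    T=Tb@C@Gi; return T[:3,3],R.from_matrix(T[:3,:3]).as_rotvec()
def go(xt,zt,th,v=.1,y=0):
    p,r=tool(xt,zt,th,y); env.move_l(p,v,rot=r)
def force(): return R.from_euler("z",-rb.x[2]).apply(current_wrist_force())  # box axes
E
cat > s1.py <<'E'
from ins import *
th=np.radians(25)
p,r=tool(-.066,.12,th); env.move_pose(p,r); go(-.0705,.066,th,.1); env.wait(.2)
f0=force(); print("f0",f0.round(2),current_clock())
z=.066
while z>.050:
    z-=.0005; go(-.0705,z,th,.02); f=force()-f0
    if f[2]>2.5: break
env.wait(.1); print("contact zt",round(z,4),f.round(2),(force()-f0).round(2),current_clock()); np.save("f0.npy",f0)
im=capture("wrist"); cv2.imwrite("pics/c1.png",im[:,:,::-1])
E
python3 s1.py
```

```text
f0 [ 0.45 -0.01 -3.55] 11.5917
contact zt 0.052 [-0.51 -0.62  3.42] [-0.65 -0.08  3.97] 18.6917
```

```bash
cat > s2.py <<'E'
from ins import *
th=np.radians(25); f0=np.load("f0.npy"); zt=.0540
go(-.0705,zt,th,.03); go(-.0755,zt,th,.05); x=-.0755; print((force()-f0).round(2))
while x>-.095:
    x-=.001; go(x,zt,th,.03); f=force()-f0; print(round(x,4),f.round(2))
    if f[0]>6.5 or abs(f[2])>8: break
print(current_clock()); np.save("x.npy",x)
E
python3 s2.py
```

```text
[-0.38 -0.12 -0.5 ]
-0.0765 [-0.07  0.53  0.38]
-0.0775 [ 3.96 -0.25 -0.88]
-0.0785 [ 3.92 -0.01  0.59]
-0.0795 [4.77 0.99 0.31]
-0.0805 [4.24 0.14 0.34]
-0.0815 [ 5.29 -0.31 -1.51]
-0.0825 [ 5.86 -0.42  0.16]
-0.0835 [ 6.    0.11 -1.07]
-0.0845 [ 7.25 -0.65 -0.9 ]
21.4917
```

```bash
cat > s3.py <<'E'
from ins import *
f0=np.load("f0.npy"); x=-.0838; z=.0530
def avg(n=8):
    a=[]
    for _ in range(n): env.wait(.01); a.append(force())
    return np.mean(a,0)-f0
for d in (25,20,15,11,8,6):
    go(x,z,np.radians(d),.05); f=avg(); print(d,round(x,4),round(z,4),f.round(2))
    if np.abs(f).max()>14: print("STOP"); break
    x+=np.clip((f[0]-6.8)/.5*.4e-3,-.0008,.0008)
    z+=np.clip((f[2]-2)*.1e-3,-.0004,.0004)
print(current_clock(),x,z); np.save("xz.npy",[x,z,d])
im=capture("wrist"); cv2.imwrite("pics/c3.png",im[:,:,::-1])
im=capture("scene"); cv2.imwrite("pics/c3s.png",im[:,:,::-1])
E
python3 s3.py
```

```text
25 -0.0838 0.053 [ 6.36 -0.12  2.14]
20 -0.0841 0.053 [5.89 0.32 2.49]
15 -0.0849 0.0531 [5.89 0.23 1.95]
11 -0.0856 0.0531 [6.65 0.24 2.12]
8 -0.0857 0.0531 [5.93 0.16 1.7 ]
6 -0.0864 0.053 [6.43 0.31 1.75]
23.3917 -0.08672041860304619 0.053014446167739634
```

```bash
cat > s4.py <<'E'
from ins import *
f0=np.load("f0.npy"); x,z,_=np.load("xz.npy")
def avg(n=8):
    a=[]
    for _ in range(n): env.wait(.01); a.append(force())
    return np.mean(a,0)-f0
d=6
for d in (4.5,3.5,2.8,2.1,1.4,.7,0,-.4,-.8,-1.2):
    go(x,z,np.radians(d),.03); f=avg(); t=R.from_euler("z",-rb.x[2]).apply(current_ft_torque()); print(d,round(x,4),round(z,4),f.round(2),t.round(2))
    if np.abs(f).max()>11: print("STOP"); break
    if d>2: x+=np.clip((f[0]-7)/.5*.4e-3,-.0006,.0006)
    z+=np.clip((f[2]-2)*.1e-3,-.0004,.0004)
print(current_clock(),x,z); np.save("xz.npy",[x,z,d])
im=capture("wrist"); cv2.imwrite("pics/c4.png",im[:,:,::-1])
im2=capture("scene"); cv2.imwrite("pics/c4s.png",im2[:,:,::-1])
a=cv2.resize(im[0:300,80:480],(800,600),interpolation=cv2.INTER_CUBIC)[:,:,::-1].copy()
b=cv2.resize(im2[190:310,280:420],(350,300),interpolation=cv2.INTER_CUBIC)[:,:,::-1]
a[300:,:350]=b; cv2.imwrite("pics/c4v.png",a)
E
python3 s4.py
```

```text
4.5 -0.0867 0.053 [6.53 0.01 2.02] [-0.02 -0.98  0.14]
3.5 -0.0871 0.053 [6.45 0.09 1.94] [ 0.01 -1.    0.11]
2.8 -0.0875 0.053 [ 6.63 -0.01  1.88] [-0.03 -0.95  0.04]
2.1 -0.0878 0.053 [ 6.89 -0.18  2.25] [-0.02 -0.97  0.1 ]
1.4 -0.0879 0.053 [6.97 0.03 2.3 ] [-0.03 -1.03  0.12]
0.7 -0.0879 0.0531 [ 6.85 -0.02  1.76] [-0.02 -1.05  0.15]
0 -0.0879 0.053 [ 7.08 -0.    2.38] [-0.01 -1.01  0.09]
-0.4 -0.0879 0.0531 [6.52 0.   2.97] [-0.02 -1.02  0.11]
-0.8 -0.0879 0.0532 [ 5.22 -0.44  6.7 ] [-0.05 -1.    0.09]
-1.2 -0.0879 0.0536 [ 5.1  -0.67  8.57] [-0.08 -1.13  0.12]
26.6583 -0.08792563190726302 0.053964756692452244
```

View pics/c4v.png

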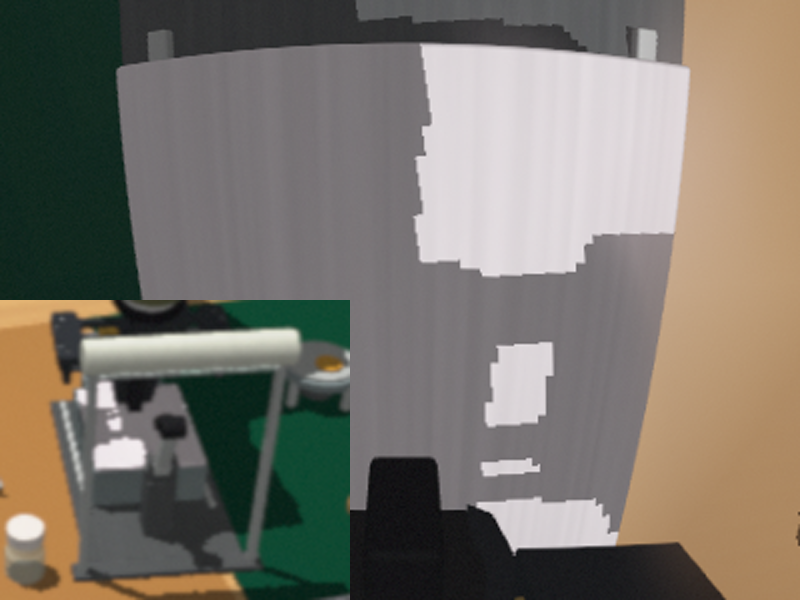

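```bash
cat > clamp.py <<'E'
from fit import *
Tb=frame(*rb.x[:3])
def tool(q,back=0,dx=0,dz=0,dy=0,t0=35,t1=5):
    tilt=np.radians(t0+(t1-t0)*q/1.95); k=np.array([.108-.075*np.cos(1.95-q)+dx,dy,.086+.075*np.sin(1.95-q)+dz])
    rot=down(rb.x[2],tilt); z=rot.as_matrix()[:,2]
    return tr(Tb,k)[0]+(.011-back)*z,rot.as_rotvec()
E
cat > s5.py <<'E'
from clamp import *
for q in (0,.5,1,1.5,1.95):
    j=env.ik(*tool(q)); print(q,None if j is None else np.round(j,2))
print("pre",env.ik(*tool(0,.08)))
f=current_wrist_force(); jaws.gripper_to(1.0)
T=pose(); z=T[:3,2]; env.move_l(T[:3,3]-.09*z,.15); print(current_clock())
p,r=tool(0,.08); env.move_pose(p,r); env.wait(.15)
T=pose(); np.save("Tk.npy",T); im=capture("wrist"); cv2.imwrite("pics/k1.png",im[:,:,::-1])
print([(np.round(d["extent"],0).tolist(),round(d["p"],2)) for d in finder.spot_in("wrist","clamp_knob")[:2]],current_clock())
o=cv2.resize(im[:,:,::-1],(800,600),interpolation=cv2.INTER_CUBIC)
c=np.array([.1358,0,.1557]); a=np.linspace(0,2*np.pi,40)
for y in (-.012,.012):
    L=c+np.c_[.011*np.cos(a),0*a+y,.011*np.sin(a)]
    q=(project("wrist",tr(Tb,L),T)+.5)/.7-.5; cv2.polylines(o,[np.int32(q*16)],True,(0,0,255),1,cv2.LINE_AA,4)
cv2.imwrite("pics/k1v.png",o)
E
python3 s5.py
```

```text
0 [ 0.08  0.53  1.5  -0.26  0.52  1.98]
0.5 [ 0.09  0.49  1.51 -0.16  0.69  1.9 ]
1 [ 0.09  0.48  1.52 -0.11  0.81  1.86]
1.5 [ 0.09  0.52  1.53 -0.06  0.89  1.83]
1.95 [ 0.08  0.58  1.51 -0.02  0.97  1.8 ]
pre [ 0.10224736  0.38758799  1.53262018 -0.23524198  0.63792739  1.96254482]
28.65
[([218.0, 345.0, 125.0, 35.0], 0.31)] 29.75
```

View pics/k1v.png

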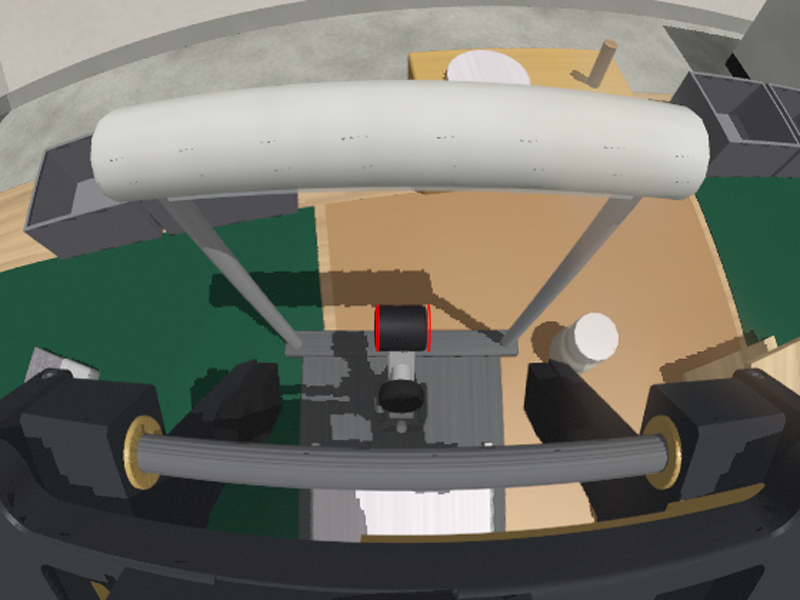

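Run:
```python
from clamp import *
im=capture("scene"); s=rb.x[3]; x0,y0,k=285,190,6
o=cv2.resize(im[y0:y0+100,x0:x0+130],None,fx=k,fy=k,interpolation=cv2.INTER_CUBIC)[:,:,::-1].copy()
rect=lambda a,b,c,d,z:np.array([[a,c,z],[b,c,z],[b,d,z],[a,d,z]])*1e-3+[s+.003,0,0]
for L in (rect(-66,75,-58,58,60),rect(-52,-16,-8,8,96)):
    q=(project("scene",tr(Tb,L))-[x0,y0]+.5)*k-.5; cv2.polylines(o,[np.int32(q*16)],True,(0,0,255),1,cv2.LINE_AA,4)
cv2.imwrite("pics/flat.png",o)
```

```text
(no output)
```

View pics/flat.png

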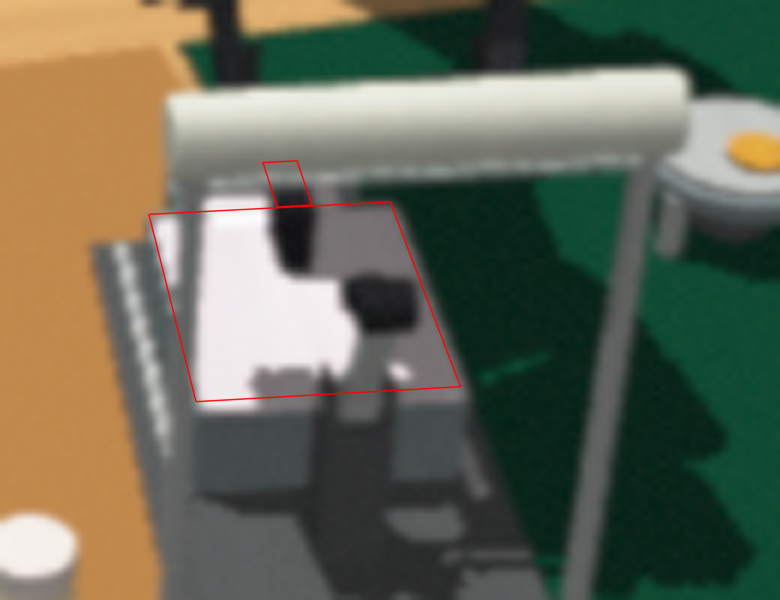

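Run:
```python
from clamp import *
p,r=tool(0); env.move_l(p,.12); jaws.gripper_to(0.0,squeeze=40)
print("gap mm",current_finger_gap()*88,current_grasp_force(),current_wrist_force().round(1))
for q in np.r_[np.linspace(.2,1.8,9),1.95]:
    p,r=tool(q); env.move_l(p,.08,rot=r); f=current_wrist_force(); print(round(q,2),f.round(1),round(current_finger_gap()*88,1))
    if np.linalg.norm(f)>45: print("STOP"); break
env.wait(.1); im=capture("wrist"); cv2.imwrite("pics/k2.png",im[:,:,::-1])
print(current_clock(),current_wrist_force().round(1))
```

```text
gap mm 23.287268678288118 40.0000699236989 [ 1.8  5.1 -1.2]
0.2 [12.9  4.3 -8.1] 23.4
0.4 [14.5  3.8 -7.4] 23.6
0.6 [15.5  2.6 -4.2] 23.7
0.8 [15.4  1.1  2.6] 23.2
1.0 [ 7.1  0.2 13.6] 23.1
1.2 [-3.5  0.2 18.6] 23.1
1.4 [-4.5  3.4 11.3] 22.3
1.6 [-3.   3.2  2.8] 22.9
1.8 [-1.5  5.1 -3.3] 22.9
1.95 [ 0.3  5.8 -4.9] 22.5
35.125 [ 2.1  5.8 -5.4]
```

Run:
```python
from clamp import *
p,r=tool(1.95,dz=-.003); env.move_l(p,.03,rot=r); print(current_wrist_force().round(1))
jaws.gripper_to(1.0); env.wait(.1)
T=pose(); env.move_l(T[:3,3]+[0,0,.06],.15)
p,r=tool(1.95,back=.15,dx=-.03,t1=0); env.move_l(p,.2,rot=r); env.wait(.1)
T=pose(); im=capture("wrist"); im2=capture("scene"); print(current_clock(),current_wrist_force().round(1))
o=cv2.resize(im[:,:,::-1],(800,600),interpolation=cv2.INTER_CUBIC)
a=np.linspace(0,2*np.pi,40)
for y in (-.012,.012):
    L=np.array([.033,0,.086])+np.c_[.011*np.cos(a),0*a+y,.011*np.sin(a)]
    q=(project("wrist",tr(Tb,L),T)+.5)/.7-.5; cv2.polylines(o,[np.int32(q*16)],True,(0,0,255),1,cv2.LINE_AA,4)
b=cv2.resize(im2[190:290,285:415],(390,300),interpolation=cv2.INTER_CUBIC)[:,:,::-1]; o[300:,:390]=b
cv2.imwrite("pics/fin.png",o)
```

```text
[ 0.9  5.9 -5.2]
37.9167 [ 0.2 -0.   0.4]
```

View pics/fin.png

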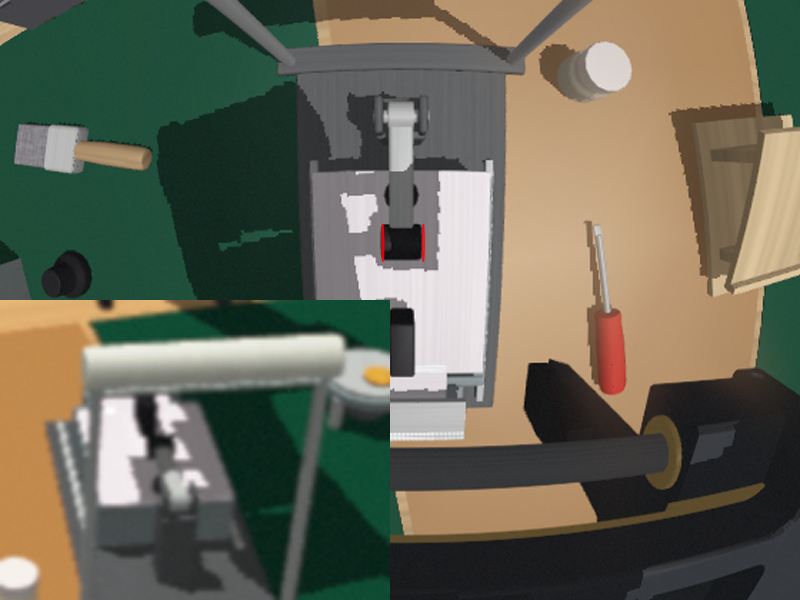

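Run:
```python
from clamp import *
T=pose(); im=capture("wrist"); s=rb.x[3]
y=-.022
def row(x,z): return project("wrist",tr(Tb,[[s+x*1e-3,y,z*1e-3]]),T)[0].round(1).tolist()
for n,x,z in (("plate near edge o=s+4",-62,60),("plate near o=s",-66,60),("tip top o=s+4",-84,60),("tip top o=s",-88,60),("lip bottom inner",-77,68),("lip top inner",-77,75),("lip top outer",-109,75),("rim outer",-75,55),("far edge s+4",79,60),("far edge s",75,60)): print(n,row(x,z))
a,b=project("wrist",tr(Tb,[[s-.055,y,.060],[s-.112,y,.075]]),T)
for t in np.linspace(0,1,45):
    p=a+(b-a)*t; v=im[int(round(p[1])),int(round(p[0]))].mean(); print(f"{p[1]:.0f}:{v:.0f}",end=" ")
```

```text
plate near edge o=s+4 [303.4, 262.0]
plate near o=s [303.3, 265.6]
tip top o=s+4 [302.8, 281.0]
tip top o=s [302.7, 284.3]
lip bottom inner [303.5, 278.7]
lip top inner [303.9, 282.0]
lip top outer [303.0, 308.6]
rim outer [302.8, 271.2]
far edge s+4 [305.8, 119.7]
far edge s [305.7, 124.0]
256:236 257:231 258:230 260:225 261:223 262:223 263:223 265:223 266:221 267:220 268:221 270:223 271:222 272:220 273:194 275:118 276:120 277:124 278:111 280:89 281:132 282:187 283:191 285:187 286:194 287:192 288:191 290:193 291:192 292:192 293:192 295:190 296:190 297:188 298:185 300:189 301:187 302:190 303:211 305:214 306:224 307:205 308:166 310:144 311:143
```

```bash
python3 -c "
from station import *
print(order.finish_job(), current_clock())"
```

```text
the job is handed in; nothing more can be done
the job is handed in; nothing more can be done
```

The cover lies flat on the tub with its tongue under the keeper lip, as far as the forces and last pictures show. The clamp arm is fully down on it, and I handed the job in at about 38 s; no verdict came back.

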